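Pack the one full slide box for transport

ROBOT

A 6-joint arm with a two-finger parallel gripper is mounted at the origin on a cart in front of the work surface, level with it; the furniture and walls round the work are solid. World frame = base frame: x ahead of the robot, y to its left, z up, the work surface at z = 0. Lengths are in m, angles in rad, forces in N, time in s.
With the tool pointing down it reaches from about 0.3 to 0.75 m from the base axis. Payload 8.5 kg.
Tool frame: the origin (TCP) lies midway between the tips of the shut fingers; the grasp point (between the pads) lies 19 mm behind it; z points along the fingers, y is the line along which they close (so a half turn about z gives the same grasp; the last joint's range is limited). The gripper opens to 88 mm and grips with 3 to 60 N. Pads are 18 mm wide; open, the fingers measure 123 mm over their backs; the gripper's body (75 mm by 187 mm) begins 45 mm behind the grasp point.
Start: joints at [-1.323, 0.381, 1.297, -0, 1.464, -0.215], TCP at [0.246, -0.492, 0.2] pointing down, gripper open.
Joint ranges: [-3.11, 3.11], [-0.89, 2.33], [0.22, 2.48], [-1.42, 4.56], [0.17, 2.85], [-2.88, 2.88]. Speed limits (rad/s): [2.39, 2.39, 3.14, 3.14, 3.14, 3.14].

INTERFACE

Orientations are given as a unit quaternion [x, y, z, w].
In Python, from cell import * gives the robot as it stands. The module is installed in compiled form; this text tells all that it offers.
- The arm moves only by the shell command python3 -m handwheel 'ROWS' [OPENING] [FORCE]. ROWS is JSON, a list of rows, each an object with "xyz": the shift along the world's x, y, z in units of 0.75 m (1.0 is 0.75 m), a list of three; "roll": the turn about the world's z in units of 180 degrees (1.0 is 180 degrees). A call has 1 to 5 rows; each row is the pose to reach, as a shift and turn from the pose commanded when the call began, turning the shorter way round; what a row does not reach only later rows make up. A row lasts 1/8 s, in which the tool goes at most 62.5 mm and 10.7 degrees, less where a joint would pass 70% of its speed; a pose out of reach is approached as far as the arm can. A call with a number of a shift or a turn outside -1 to 1 is refused whole. A call with a gripper value outside its range is refused whole. OPENING is the opening, from 0 (shut) to 1 (fully open), set as the call begins (- or left out, the last holds). The fingers move at their own pace and stop on an object; FORCE is the grip in N (left out, the last holds). Time passes only in rows, so rows that repeat a pose let the fingers close. It gives the time, the measured TCP pose, the force, the opening and the grip force at its end, in the units of the state.
- get_state(): the state, without advancing time (a new reading comes with each control period).
- grab_frame(name): name is "scene" or "top"; returns a dict with "image" (420x560x3 uint8, red, green, blue), "z_map" (420x560 float32, m along the optical axis (not along the pixel's ray), 0 where there is no reading), "mtx" (3x3 intrinsics, pixels), "R" (3x3) and "t" (3): a world point X has camera coordinates R X + t. Camera axes: x right, y down, z forward; pixel columns grow to the right and rows downward; lengths in m; the calibration is good to about 2 mm. A picture is of the moment at which its call begins.
- job_done(): hands the job in; it is judged then, once.
The state is a dict: "time": time; "q": joint angles; "qvel": joint speeds; "joint_efforts": joint torques, N m; "ee_pos": TCP position; "tcp_rot": TCP orientation; "force": force on the tool from outside, world axes, zero at the start; "moment": the same for the moment, N m; "finger_gap": finger opening in m; "grasp_force": force on a finger pad.
Only numpy, scipy, OpenCV 4.12 (cv2) and the standard library are available. Lean on these libraries where they do the work, as an engineer would, in place of code of your own. Each camera call takes 0.05 s, during which the arm holds its last target. There are 200 camera calls.

TASK

Four identical closed slide boxes stand on edge in the wire rack, and only one of them is still full of slides; find the heaviest by lifting them, stand it upright in the empty middle bay of the carrying case, and shut the case's lid fully. Leave the other three standing in the rack, handle the boxes gently (never drop one or tip it over), and do not knock over or push aside the two bottles and the flask or take out the boxes already in the case.

Things in the scene. Friction and masses are not known exactly. Their poses are not given: they have to be found in the camera images.
- box_1_mid (a point): middle of a closed green slide box standing on edge in the wire rack, one of four alike (box_1 to box_4), one in each bay: 100 mm wide (x), 31 mm thick (y; grip it across this from above, at or above this point), 85 mm high (z up; point 42.5 mm above its underside; a flat catch stands 2 mm above the top edge, which bears a plain paper strip)
- box_2_mid (a point): middle of another of the four slide boxes in the rack, same shape and axes as box_1_mid
- box_3_mid (a point): middle of another of the four slide boxes in the rack, same shape and axes as box_1_mid
- box_4_mid (a point): middle of another of the four slide boxes in the rack, same shape and axes as box_1_mid
- box_1: the box of box_1_mid; origin at the centre of its underside. Which of the four is full cannot be seen and changes every time: the full one weighs 400 to 470 g, one part-used about 180 g, two nearly empty ones about 135 g each. The contents have 1 to 2 mm of play inside
- box_2: the box of box_2_mid, origin at the centre of its underside; weight as said for box_1
- box_3: the box of box_3_mid, origin at the centre of its underside; weight as said for box_1
- box_4: the box of box_4_mid, origin at the centre of its underside; weight as said for box_1
- rack: fixed low rack, aluminium plate 134 x 262 mm; bays along its y at -93, -31, 31 and 93 mm. Origin under its centre on the worktop; boxes stand on the plate 8 mm up, width along x. Each bay lies between two wire hoops 36 mm apart inside, rising 24 mm above the plate; lips 8 mm high at x = -65 and 65 mm. Gap between neighbouring boxes 31 mm: do not open the fingers wide there
- case: grey carrying case, fixed, 132 x 202 x 99 mm when shut; three bays along its y at -62, 0 and 62 mm, the middle one empty. Origin under its centre on the worktop; x points from the front (carrying handle) to the back (hinge). Its own walls rise to 52 mm
- case_bay (a point): centre of the empty middle bay's floor, 8 mm above the worktop, axes as the case's: the box stands here, width along x, thickness along y, either way round. The bay measures 106 x 36 mm between rubber blocks 24 mm high with rounded tops; the gap from a box in it to each filed box (of the same height) is 31 mm
- case_hinge (a point): middle of the lid's hinge line, which runs along the case's y: 66 mm behind the case's centre, 52 mm above the worktop; axes as the case's, they do not turn with the lid
- case_lid (a joint): lid of the case, rad: 0 shut, 1.57 upright at the back, stop at 1.85, starts open at 1.6 to 1.8. A shallow cover, 132 mm from hinge to front edge (a 7 mm lip at its middle), 202 mm wide, outer face 47 mm from the hinge plane. A stiff hinge holds it at any angle; a light push (under 3 N) at the front edge moves it all the way down. It shuts only over boxes that stand fully down
- filed_a_mid (a point): middle of a slide box of the same shape and size already filed in an outer bay of the carrying case (heavy too, not one of the four); it stays there (at y = -62 mm)
- filed_b_mid (a point): middle of a slide box of the same shape and size already filed in an outer bay of the carrying case (heavy too, not one of the four); it stays there (at y = 62 mm)
- wash_bottle: clear wash bottle with a blue screw cap, 64 mm across, 150 mm high, behind the rack; origin at its foot. Leave it standing
- amber_bottle: amber reagent bottle, 52 mm across, 112 mm high, in front of the rack; origin at its foot. Leave it standing
- flask: glass conical flask, 64 mm across, 98 mm high, in front of the case; origin at its foot. Leave it standing
Things that resemble listed ones, but are neither listed nor needed, are in the scene too. Leave any black or brown look-alike of the box_3 alone.

How it is judged:
By the outcome, as a careful person would: the job done as asked, in the order asked, and still so for the second after the job is handed in, with the robot touching nothing.
It also fails if it takes over 72 s, if anything falls off the work surface, if the arm or the gripper's body presses on something with over 40 N, if the wrist force passes 120 N, or if a joint passes its speed limit or range.

## Working session

There is one attempt and no reset: what is moved stays moved. The work goes in short steps, Python scripts to look and compute and a shell command to move; the robot and the scene stay as the last step left them, time stands still between calls to the robot, and variables do not carry over. Pictures are saved under pics/ and viewed, at most 10 in all, crops included, and the job is handed in when it is done.

```bash
mkdir -p pics
cat > h.py <<'E'
from cell import *
import numpy as np, cv2
def grab(n,f):
    d=grab_frame(n); np.savez(f'/tmp/{f}.npz',**d); cv2.imwrite(f'pics/{f}.png',d['image'][:,:,::-1]); return d
def pts(d):
    z=d['z_map']; v,u=np.indices(z.shape); K=d['mtx']
    P=np.stack([(u-K[0,2])/K[0,0]*z,(v-K[1,2])/K[1,1]*z,z],-1)
    return (P-d['t'])@d['R']
E
python3 - <<'E'
from h import *
s=get_state(); print(s)
for n in('scene','top'):
    d=grab(n,n+'1'); print(n,d['mtx'][0,0],-d['R'].T@d['t'],d['R'][2])
E
```

```text
{'time': 0.0, 'q': array([-1.32329782e+00,  3.81212154e-01,  1.29826595e+00, -1.03832261e-06,
        1.46359850e+00, -2.15298547e-01]), 'qvel': array([-0.00216055,  0.00038304,  0.0008182 , -0.00032935,  0.00030524,
       -0.00143246]), 'joint_efforts': array([-7.06912142e-04, -4.37933528e+01, -2.24559027e+01,  7.13289483e-02,
        3.52498319e-02, -1.15861735e-04]), 'ee_pos': array([ 0.24546214, -0.49180769,  0.19892739]), 'tcp_rot': array([ 9.73346329e-01,  2.29338990e-01, -1.24613511e-05, -7.41871225e-04]), 'force': array([-0.8662772 , -0.33812746,  0.43427335]), 'moment': array([-0.01626349,  0.01305355, -0.04739934]), 'grasp_force': 0.0, 'finger_gap': 0.0882705862109758}
scene 521.2740933791624 [-0.1831792   0.86720405  0.92139067] [ 0.5086381  -0.61124493 -0.60635544]
top 504.519909840196 [0.34176174 0.01983968 1.35858449] [ 0.13607363 -0.0062022  -0.99067931]
```

View pics/scene1.png

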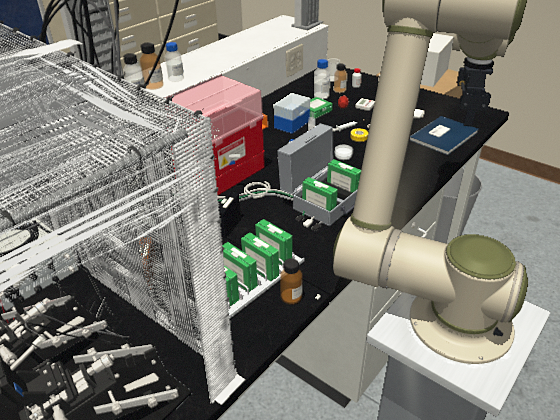

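View pics/top1.png

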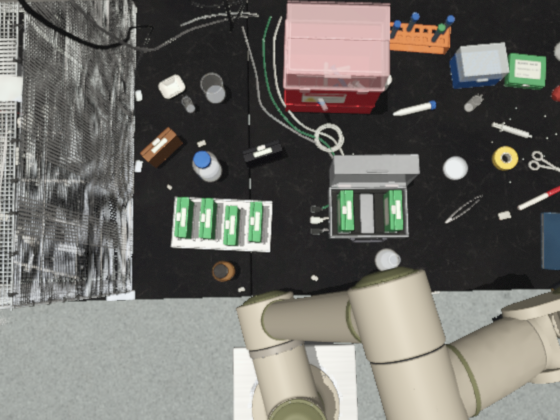

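The top view (up = +x, left = +y) shows four green boxes in the white rack at (182,219), (207,219), (231,226) and (255,222). The case is at (368,211), with filed boxes at (345,211) and (396,211) and the open lid at (375,165). The wash bottle is at (207,165), the amber bottle at (222,271) and the flask at (387,259). The look-alikes are black at (263,152) and brown at (161,147). The four in the rack are the green ones meant. I'll measure with depth and confirm in an enlarged crop.

Run:
```python
from h import *
d=dict(np.load('/tmp/top1.npz')); P=pts(d); im=d['image'].astype(int)
g=(im[...,1]>im[...,0]+25)&(im[...,1]>im[...,2]+15)
def rep(name,m):
    Q=P[m].astype(np.float32); a,b=np.percentile(Q,2,0),np.percentile(Q,98,0)
    r=cv2.minAreaRect(Q[:,:2]*1000)
    print(name,len(Q),a.round(3),b.round(3),'rect',np.round(r[0],1),np.round(r[1],1),round(r[2],1))
for n,(u0,u1,v0,v1) in dict(b182=(172,194,192,245),b207=(197,218,192,245),b231=(222,242,198,250),b255=(246,266,195,250),fa=(336,358,186,237),fb=(386,407,186,237)).items():
    m=np.zeros(g.shape,bool); m[v0:v1,u0:u1]=1
    rep(n,m&(P[...,2]>.078)&(P[...,2]<.1))
def reg(n,u0,u1,v0,v1,z0,z1):
    m=np.zeros(g.shape,bool); m[v0:v1,u0:u1]=1; rep(n,m&(P[...,2]>z0)&(P[...,2]<z1))
reg('rack',165,280,190,256,.002,.016)
reg('case',322,415,180,245,.040,.062)
reg('lid',325,425,150,192,.1,.3)
reg('flask',372,402,245,275,.03,.12)
reg('amber',208,238,258,285,.02,.2); reg('wash',190,225,145,185,.1,.2)
c=np.hstack([cv2.resize(d['image'][185:290,165:290],None,fx=3.2,fy=3.2,interpolation=2),cv2.resize(d['image'][175:280,310:430],None,fx=3.2,fy=3.2,interpolation=2)])
cv2.imwrite('pics/crop1.png',c[:,:,::-1]); print(c.shape)
```

```text
b182 519 [0.436 0.26  0.081] [0.532 0.293 0.099] rect [483.9 277. ] [32.5 99.5] 85.4
b207 514 [0.431 0.198 0.082] [0.528 0.232 0.099] rect [479.6 215. ] [32.5 99.3] 86.9
b231 498 [0.413 0.138 0.084] [0.509 0.17  0.099] rect [461.7 154.6] [ 32.  100.3] 86.0
b255 493 [0.42  0.076 0.086] [0.517 0.107 0.099] rect [469.  92.] [31.3 99.7] 85.8
fa 499 [ 0.443 -0.155  0.082] [ 0.54  -0.125  0.098] rect [ 491.2 -140.8] [ 32. 100.] 88.9
fb 518 [ 0.441 -0.28   0.08 ] [ 0.537 -0.249  0.098] rect [ 489.3 -264.5] [32.9 98. ] 89.8
rack 2856 [0.392 0.038 0.002] [0.563 0.334 0.015] rect [477.6 187. ] [310.1 176.3] 88.6
case 1194 [ 0.424 -0.302  0.041] [ 0.575 -0.102  0.06 ] rect [ 497.8 -203.2] [203.8 155.8] 88.8
lid 1695 [ 0.566 -0.303  0.124] [ 0.611 -0.103  0.189] rect [ 587.2 -204.6] [203.7  52. ] 89.1
flask 289 [ 0.344 -0.27   0.031] [ 0.385 -0.229  0.101] rect [ 365.6 -249.7] [46.1 44.1] 6.9
amber 372 [0.323 0.152 0.038] [0.369 0.199 0.117] rect [346.7 175.5] [49.1 50.5] 89.1
wash 493 [0.59  0.187 0.101] [0.642 0.243 0.155] rect [615.  213.6] [54.4 62.5] 28.3
(336, 784, 3)
```

View pics/crop1.png

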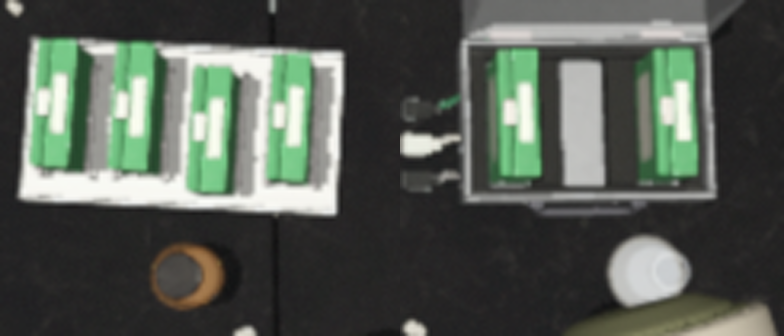

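The crop confirms four identical green boxes in the rack (yaw ≈ -4°) and an empty middle bay, the grey floor at crop (580,122). I'm moving above the first box now.

```bash
python3 -m handwheel '[{"xyz":[0.148,0.38,0.067],"roll":-0.17},{"xyz":[0.148,0.38,0.067],"roll":-0.17},{"xyz":[0.148,0.38,0.067],"roll":-0.17},{"xyz":[0.148,0.38,0.067],"roll":-0.17},{"xyz":[0.148,0.38,0.067],"roll":-0.17}]' 0.48 20
python3 -m handwheel '[{"xyz":[0.148,0.399,0],"roll":0},{"xyz":[0.148,0.399,0],"roll":0},{"xyz":[0.148,0.399,0],"roll":0},{"xyz":[0.148,0.399,0],"roll":0},{"xyz":[0.148,0.399,0],"roll":0}]'
python3 -m handwheel '[{"xyz":[0,0,0],"roll":0},{"xyz":[0,0,0],"roll":0}]'
python3 - <<'E'
from h import *
from scipy.spatial.transform import Rotation as R
s=get_state(); p=s['ee_pos']; print(p,R.from_quat(s['tcp_rot']).as_matrix().round(4)[:,0],s['finger_gap'],s['time'])
for n,b in dict(b4=(.469,.092),b3=(.4617,.1546),b2=(.4796,.215),b1=(.4839,.277)).items(): print(n,((np.array(b)-p[:2])/.75).round(4))
d=dict(np.load('/tmp/top1.npz')); P=pts(d)
m=np.zeros(P.shape[:2],bool); m[188:240,355:382]=1; m&=(P[...,2]<.012)&(P[...,2]>.003)&(d['image'].min(-1)>100)
Q=P[m].astype(np.float32); print('floor',len(Q),np.percentile(Q,[3,97],0).round(4),cv2.minAreaRect(Q[:,:2]*1000))
for u in (350,370,392):
    print(u,[(v,*P[v,u].round(3)) for v in list(range(183,192))+list(range(229,241))])
m=(P[...,0]>.64)&(P[...,0]<.85)&(abs(P[...,1]+.2)<.13)&(P[...,2]>.03); Q=P[m]; print('behind',Q[:,0].min(),Q[:,2].max())
E
```

```text
time: 0.72
ee_pos: [0.3568, -0.2051, 0.25]
tcp_rot: [0.999, -0.036, -0.0, -0.0]
force: [0.7, -0.9, -0.8]
finger_gap: 0.0427
grasp_force: 0.0
time: 1.35
ee_pos: [0.4655, 0.088, 0.2497]
tcp_rot: [0.999, -0.036, -0.0, 0.0]
force: [1.2, -1.6, -0.9]
finger_gap: 0.0425
grasp_force: 0.0
time: 1.6
ee_pos: [0.4649, 0.0856, 0.2495]
tcp_rot: [0.999, -0.035, -0.0, 0.0]
force: [0.8, -0.3, -0.7]
finger_gap: 0.0421
grasp_force: 0.0
[0.46492542 0.0856223  0.24945196] [ 0.9975 -0.0707 -0.001 ] 0.04212492165343668 1.6
b4 [0.0054 0.0085]
b3 [-0.0043  0.092 ]
b2 [0.0196 0.1725]
b1 [0.0253 0.2552]
floor 427 [[ 0.4436 -0.2204  0.0041]
 [ 0.5413 -0.1886  0.0116]] ((492.7107849121094, -204.76092529296875), (34.08712387084961, 103.45326232910156), 88.98030853271484)
350 [(183, np.float64(0.568), np.float64(-0.157), np.float64(0.05)), (184, np.float64(0.565), np.float64(-0.157), np.float64(0.055)), (185, np.float64(0.562), np.float64(-0.157), np.float64(0.056)), (186, np.float64(0.56), np.float64(-0.157), np.float64(0.053)), (187, np.float64(0.557), np.float64(-0.157), np.float64(0.053)), (188, np.float64(0.5
[... 3082 characters left out ...]
(0.069)), (231, np.float64(0.44), np.float64(-0.263), np.float64(0.042)), (232, np.float64(0.44), np.float64(-0.271), np.float64(0.004)), (233, np.float64(0.435), np.float64(-0.265), np.float64(0.034)), (234, np.float64(0.433), np.float64(-0.265), np.float64(0.03)), (235, np.float64(0.43), np.float64(-0.265), np.float64(0.031)), (236, np.float64(0.426), np.float64(-0.26), np.float64(0.053)), (237, np.float64(0.424), np.float64(-0.262), np.float64(0.042)), (238, np.float64(0.424), np.float64(-0.27), np.float64(0.007)), (239, np.float64(0.421), np.float64(-0.271), np.float64(-0.002)), (240, np.float64(0.419), np.float64(-0.271), np.float64(-0.002))]
behind 0.7450105026731512 0.2814217872016302
```

```bash
python3 -m handwheel '[{"xyz":[0.0054,0.0085,-0.08],"roll":0},{"xyz":[0.0054,0.0085,-0.16],"roll":0},{"xyz":[0.0054,0.0085,-0.22],"roll":0},{"xyz":[0.0054,0.0085,-0.271],"roll":0},{"xyz":[0.0054,0.0085,-0.271],"roll":0}]'
python3 -m handwheel '[{"xyz":[0,0,0],"roll":0},{"xyz":[0,0,0],"roll":0},{"xyz":[0,0,0],"roll":0},{"xyz":[0,0,0],"roll":0}]' 0 20
python3 -m handwheel '[{"xyz":[0,0,0.008],"roll":0},{"xyz":[0,0,0.018],"roll":0},{"xyz":[0,0,0.018],"roll":0},{"xyz":[0,0,0.018],"roll":0}]'
python3 -m handwheel '[{"xyz":[0,0,0],"roll":0},{"xyz":[0,0,0],"roll":0}]' | grep force
python3 -m handwheel '[{"xyz":[0,0,0],"roll":0},{"xyz":[0,0,0],"roll":0}]' | grep force
```

```text
time: 2.22
ee_pos: [0.4678, 0.0908, 0.0451]
tcp_rot: [0.999, -0.037, -0.003, 0.0]
force: [-0.3, 0.1, 0.5]
finger_gap: 0.042
grasp_force: 0.0
time: 2.72
ee_pos: [0.4704, 0.0917, 0.0482]
tcp_rot: [0.999, -0.036, 0.002, 0.0]
force: [-1.6, -3.5, 7.3]
finger_gap: 0.0303
grasp_force: 20.0
time: 3.22
ee_pos: [0.4691, 0.0923, 0.0599]
tcp_rot: [0.999, -0.036, -0.0, -0.0]
force: [0.5, -0.4, -3.5]
finger_gap: 0.0304
grasp_force: 20.0
force: [0.1, -0.1, -3.6]
grasp_force: 20.0
force: [-0.7, -0.2, -3.8]
grasp_force: 20.0
```

```bash
python3 -m handwheel '[{"xyz":[0,0,-0.007],"roll":0},{"xyz":[0,0,-0.014],"roll":0},{"xyz":[0,0,-0.018],"roll":0},{"xyz":[0,0,-0.018],"roll":0}]' | grep -v rot
python3 -m handwheel '[{"xyz":[0,0,0],"roll":0},{"xyz":[0,0,0],"roll":0},{"xyz":[0,0,0],"roll":0},{"xyz":[0,0,0.05],"roll":0},{"xyz":[0,0,0.1],"roll":0}]' 0.48 
python3 -m handwheel '[{"xyz":[0,0,0],"roll":0},{"xyz":[-0.0097,0.0835,0],"roll":0},{"xyz":[-0.0097,0.0835,0],"roll":0}]' | grep -v rot
python3 -m handwheel '[{"xyz":[0,0,-0.05],"roll":0},{"xyz":[0,0,-0.1],"roll":0},{"xyz":[0,0,-0.1],"roll":0}]' | grep -v rot
python3 -m handwheel '[{"xyz":[0,0,0],"roll":0},{"xyz":[0,0,0],"roll":0},{"xyz":[0,0,0],"roll":0},{"xyz":[0,0,0],"roll":0}]' 0 20| grep -v rot
python3 -m handwheel '[{"xyz":[0,0,0.008],"roll":0},{"xyz":[0,0,0.018],"roll":0},{"xyz":[0,0,0.018],"roll":0},{"xyz":[0,0,0.018],"roll":0}]' | grep -v rot
python3 -m handwheel '[{"xyz":[0,0,0],"roll":0},{"xyz":[0,0,0],"roll":0}]' | grep force
python3 -m handwheel '[{"xyz":[0,0,0],"roll":0},{"xyz":[0,0,0],"roll":0}]' | grep force
```

```text
time: 4.22
ee_pos: [0.4692, 0.0919, 0.0478]
force: [-6.8, -2.3, 14.7]
finger_gap: 0.0308
grasp_force: 20.0
time: 4.85
ee_pos: [0.4691, 0.0922, 0.1222]
tcp_rot: [0.999, -0.036, -0.001, -0.0]
force: [0.3, -0.4, 1.9]
finger_gap: 0.0425
grasp_force: 0.0
time: 5.22
ee_pos: [0.4607, 0.1575, 0.1204]
force: [0.8, 0.4, 0.3]
finger_gap: 0.0422
grasp_force: 0.0
time: 5.6
ee_pos: [0.4603, 0.1541, 0.0442]
force: [0.3, -0.2, 0.4]
finger_gap: 0.0422
grasp_force: 0.0
time: 6.1
ee_pos: [0.4627, 0.1548, 0.0476]
force: [-0.4, -1.4, 5.9]
finger_gap: 0.0306
grasp_force: 20.0
time: 6.6
ee_pos: [0.4619, 0.1549, 0.06]
force: [0.2, -0.2, -1.1]
finger_gap: 0.0306
grasp_force: 20.0
force: [0.3, 0.5, -2.0]
grasp_force: 20.0
force: [0.5, -1.0, -1.7]
grasp_force: 20.0
```

```bash
python3 -m handwheel '[{"xyz":[0,0,-0.007],"roll":0},{"xyz":[0,0,-0.012],"roll":0},{"xyz":[0,0,-0.0155],"roll":0},{"xyz":[0,0,-0.0155],"roll":0}]' | grep -v rot
python3 -m handwheel '[{"xyz":[0,0,0],"roll":0},{"xyz":[0,0,0],"roll":0},{"xyz":[0,0,0],"roll":0},{"xyz":[0,0,0.05],"roll":0},{"xyz":[0,0,0.1],"roll":0}]' 0.48 | grep -v rot
python3 -m handwheel '[{"xyz":[0,0,0],"roll":0},{"xyz":[0.0239,0.0805,-0.0025],"roll":0},{"xyz":[0.0239,0.0805,-0.0025],"roll":0}]' | grep -v rot
python3 -m handwheel '[{"xyz":[0,0,-0.05],"roll":0},{"xyz":[0,0,-0.1],"roll":0},{"xyz":[0,0,-0.1],"roll":0}]' | grep -v rot
python3 -m handwheel '[{"xyz":[0,0,0],"roll":0},{"xyz":[0,0,0],"roll":0},{"xyz":[0,0,0],"roll":0},{"xyz":[0,0,0],"roll":0}]' 0 20| grep -v rot
python3 -m handwheel '[{"xyz":[0,0,0.008],"roll":0},{"xyz":[0,0,0.018],"roll":0},{"xyz":[0,0,0.018],"roll":0},{"xyz":[0,0,0.018],"roll":0}]' | grep -v rot
python3 -m handwheel '[{"xyz":[0,0,0],"roll":0},{"xyz":[0,0,0],"roll":0}]' | grep force
python3 -m handwheel '[{"xyz":[0,0,0],"roll":0},{"xyz":[0,0,0],"roll":0}]' | grep force
echo next
python3 -m handwheel '[{"xyz":[0,0,-0.007],"roll":0},{"xyz":[0,0,-0.012],"roll":0},{"xyz":[0,0,-0.0155],"roll":0},{"xyz":[0,0,-0.0155],"roll":0}]' | grep -v rot
python3 -m handwheel '[{"xyz":[0,0,0],"roll":0},{"xyz":[0,0,0],"roll":0},{"xyz":[0,0,0],"roll":0},{"xyz":[0,0,0.05],"roll":0},{"xyz":[0,0,0.1],"roll":0}]' 0.48 | grep -v rot
python3 -m handwheel '[{"xyz":[0,0,0],"roll":0},{"xyz":[0.0057,0.0827,-0.0025],"roll":0},{"xyz":[0.0057,0.0827,-0.0025],"roll":0}]' | grep -v rot
python3 -m handwheel '[{"xyz":[0,0,-0.05],"roll":0},{"xyz":[0,0,-0.1],"roll":0},{"xyz":[0,0,-0.1],"roll":0}]' | grep -v rot
python3 -m handwheel '[{"xyz":[0,0,0],"roll":0},{"xyz":[0,0,0],"roll":0},{"xyz":[0,0,0],"roll":0},{"xyz":[0,0,0],"roll":0}]' 0 20| grep -v rot
python3 -m handwheel '[{"xyz":[0,0,0.008],"roll":0},{"xyz":[0,0,0.018],"roll":0},{"xyz":[0,0,0.018],"roll":0},{"xyz":[0,0,0.018],"roll":0}]' | grep -v rot
python3 -m handwheel '[{"xyz":[0,0,0],"roll":0},{"xyz":[0,0,0],"roll":0}]' | grep force
python3 -m handwheel '[{"xyz":[0,0,0],"roll":0},{"xyz":[0,0,0],"roll":0}]' | grep force
```

```text
time: 7.6
ee_pos: [0.4619, 0.1549, 0.0482]
force: [-0.2, 0.9, -1.7]
finger_gap: 0.0306
grasp_force: 20.0
time: 8.22
ee_pos: [0.4618, 0.1549, 0.1243]
force: [-0.5, 0.1, 0.6]
finger_gap: 0.0421
grasp_force: 0.0
time: 8.6
ee_pos: [0.4798, 0.2176, 0.1202]
force: [0.5, 0.2, -0.3]
finger_gap: 0.0422
grasp_force: 0.0
time: 8.98
ee_pos: [0.4779, 0.2143, 0.0441]
force: [0.8, -0.7, 0.5]
finger_gap: 0.0423
grasp_force: 0.0
time: 9.48
ee_pos: [0.4806, 0.2152, 0.0477]
force: [-0.3, -1.6, 5.7]
finger_gap: 0.0304
grasp_force: 20.0
time: 9.98
ee_pos: [0.4798, 0.2152, 0.06]
force: [0.0, -0.3, -1.4]
finger_gap: 0.0305
grasp_force: 20.0
force: [-0.8, -0.3, -1.1]
grasp_force: 20.0
force: [-0.2, 0.4, -0.8]
grasp_force: 20.0
next
time: 10.98
ee_pos: [0.4798, 0.2152, 0.0482]
force: [0.8, 0.2, -2.1]
finger_gap: 0.0303
grasp_force: 20.0
time: 11.6
ee_pos: [0.4797, 0.2152, 0.1243]
force: [0.4, -0.1, 0.9]
finger_gap: 0.0422
grasp_force: 0.0
time: 11.98
ee_pos: [0.4834, 0.2797, 0.1202]
force: [0.8, -0.1, -0.5]
finger_gap: 0.0424
grasp_force: 0.0
time: 12.35
ee_pos: [0.4824, 0.2761, 0.044]
force: [0.2, -0.0, 0.8]
finger_gap: 0.0424
grasp_force: 0.0
time: 12.85
ee_pos: [0.4849, 0.2773, 0.0478]
force: [-1.0, -1.4, 6.5]
finger_gap: 0.0306
grasp_force: 20.0
time: 13.35
ee_pos: [0.4841, 0.2773, 0.0599]
force: [-0.1, 0.8, -1.7]
finger_gap: 0.0307
grasp_force: 20.0
force: [-0.4, 0.8, -0.5]
grasp_force: 20.0
force: [-0.4, 0.5, -1.3]
grasp_force: 20.0
```

The lift readings, from y=0.092 upward, were -3.7, -1.7, -1.0 and -0.9 N. The full box is therefore the one at y≈0.092 (pixel 255,222). I'll set this one down and go back for it.

```bash
python3 -m handwheel '[{"xyz":[0,0,-0.007],"roll":0},{"xyz":[0,0,-0.012],"roll":0},{"xyz":[0,0,-0.016],"roll":0},{"xyz":[0,0,-0.016],"roll":0}]' | grep -v rot
python3 -m handwheel '[{"xyz":[0,0,0],"roll":0},{"xyz":[0,0,0],"roll":0},{"xyz":[0,0,0],"roll":0},{"xyz":[0,0,0.05],"roll":0},{"xyz":[0,0,0.11],"roll":0}]' 0.48 | grep -v rot
python3 -m handwheel '[{"xyz":[-0.0199,-0.2467,-0.012],"roll":0},{"xyz":[-0.0199,-0.2467,-0.012],"roll":0},{"xyz":[-0.0199,-0.2467,-0.012],"roll":0},{"xyz":[-0.0199,-0.2467,-0.012],"roll":0},{"xyz":[-0.0199,-0.2467,-0.012],"roll":0}]' | grep -v rot
python3 -m handwheel '[{"xyz":[0,0,-0.05],"roll":0},{"xyz":[0,0,-0.1],"roll":0},{"xyz":[0,0,-0.1],"roll":0}]' | grep -v rot
python3 -m handwheel '[{"xyz":[0,0,0],"roll":0},{"xyz":[0,0,0],"roll":0},{"xyz":[0,0,0],"roll":0},{"xyz":[0,0,0],"roll":0}]' 0 30| grep -v rot
python3 -m handwheel '[{"xyz":[0,0,0.008],"roll":0},{"xyz":[0,0,0.03],"roll":0},{"xyz":[0,0,0.07],"roll":0},{"xyz":[0,0,0.12],"roll":0},{"xyz":[0,0,0.17],"roll":0}]' | grep -v rot
python3 -m handwheel '[{"xyz":[0,0,0],"roll":0},{"xyz":[0,0,0],"roll":0}]'
python3 -m handwheel '[{"xyz":[0,0,0],"roll":0},{"xyz":[0,0,0],"roll":0}]'
```

```text
time: 14.35
ee_pos: [0.4842, 0.2773, 0.048]
force: [-0.1, -0.0, -1.9]
finger_gap: 0.0305
grasp_force: 20.0
time: 14.98
ee_pos: [0.4838, 0.2771, 0.131]
force: [1.4, -0.3, 0.1]
finger_gap: 0.0419
grasp_force: 0.0
time: 15.6
ee_pos: [0.4694, 0.0924, 0.1217]
force: [0.7, -0.6, -0.0]
finger_gap: 0.0422
grasp_force: 0.0
time: 15.98
ee_pos: [0.468, 0.0936, 0.045]
force: [-0.1, -0.1, 0.4]
finger_gap: 0.0422
grasp_force: 0.0
time: 16.48
ee_pos: [0.4701, 0.0923, 0.0478]
force: [0.0, 1.5, 6.5]
finger_gap: 0.0302
grasp_force: 30.0
time: 17.1
ee_pos: [0.4686, 0.0922, 0.1752]
force: [0.4, -0.6, -3.1]
finger_gap: 0.0303
grasp_force: 30.0
time: 17.35
ee_pos: [0.4683, 0.0923, 0.1726]
tcp_rot: [0.999, -0.036, -0.001, -0.0]
force: [-0.2, 0.2, -4.1]
finger_gap: 0.0303
grasp_force: 30.0
time: 17.6
ee_pos: [0.4689, 0.0922, 0.1731]
tcp_rot: [0.999, -0.036, -0.001, -0.0]
force: [0.4, -0.9, -4.3]
finger_gap: 0.0304
grasp_force: 30.0
```

```bash
python3 -m handwheel '[{"xyz":[0.003,-0.04,0],"roll":0.017},{"xyz":[0.008,-0.1,0],"roll":0.017},{"xyz":[0.012,-0.16,0],"roll":0.017},{"xyz":[0.016,-0.22,0],"roll":0.017},{"xyz":[0.02,-0.28,0],"roll":0.017}]' | grep -v rot
python3 -m handwheel '[{"xyz":[0.0053,-0.06,0],"roll":0},{"xyz":[0.0093,-0.1,0],"roll":0},{"xyz":[0.0093,-0.113,0],"roll":0},{"xyz":[0.0093,-0.113,0],"roll":0},{"xyz":[0.0093,-0.113,0],"roll":0}]'
python3 - <<'E'
from h import *
s=get_state(); print(s['ee_pos'])
grab('top','top2'); d=grab('scene','scene2')
c=cv2.resize(d['image'][110:270,230:400],None,fx=3.5,fy=3.5,interpolation=2); cv2.imwrite('pics/crop2.png',c[:,:,::-1])
P=pts(d); im=d['image'].astype(int)
g=(im[...,1]>im[...,0]+25)&(im[...,1]>im[...,2]+15)
m=g&(abs(P[...,1]+.2)<.03)&(P[...,0]>.4)&(P[...,0]<.57)&(P[...,2]>.11); Q=P[m]
print(m.sum(),np.percentile(Q,[2,98],0).round(4))
E
```

```text
time: 18.23
ee_pos: [0.4841, -0.1192, 0.1736]
force: [0.5, 0.2, -3.1]
finger_gap: 0.0305
grasp_force: 30.0
time: 18.85
ee_pos: [0.4912, -0.2013, 0.174]
tcp_rot: [1.0, -0.008, -0.0, -0.0]
force: [-0.1, -0.1, -4.3]
finger_gap: 0.0305
grasp_force: 30.0
[ 0.49115763 -0.20134247  0.17399411]
258 [[ 0.4723 -0.2013  0.1338]
 [ 0.539  -0.1733  0.2225]]
```

View pics/crop2.png

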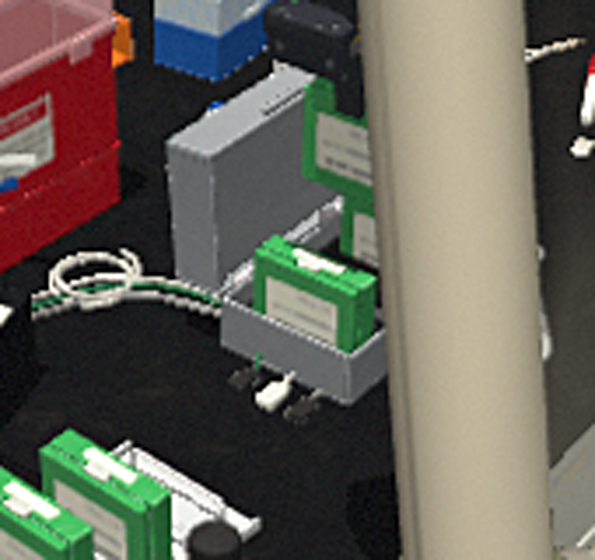

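The scene crop shows the green box held upright at crop (335,150) above the middle bay, behind filed_a at (315,290). Lowering.

```bash
python3 -m handwheel '[{"xyz":[0,-0.0019,-0.03],"roll":0},{"xyz":[0,-0.0019,-0.07],"roll":0},{"xyz":[0,-0.0019,-0.1],"roll":0},{"xyz":[0,-0.0019,-0.125],"roll":0},{"xyz":[0,-0.0019,-0.135],"roll":0}]' | grep -v rot
python3 -m handwheel '[{"xyz":[0,0,-0.007],"roll":0},{"xyz":[0,0,-0.014],"roll":0},{"xyz":[0,0,-0.021],"roll":0},{"xyz":[0,0,-0.026],"roll":0},{"xyz":[0,0,-0.026],"roll":0}]'
python3 -m handwheel '[{"xyz":[0,0,-0.003],"roll":0},{"xyz":[0,0,-0.006],"roll":0},{"xyz":[0,0,-0.006],"roll":0}]'
```

```text
time: 19.58
ee_pos: [0.4911, -0.2032, 0.0721]
force: [-0.6, -0.1, -3.0]
finger_gap: 0.0305
grasp_force: 30.0
time: 20.2
ee_pos: [0.4911, -0.2039, 0.0531]
tcp_rot: [1.0, -0.009, -0.0, -0.0]
force: [0.9, 0.1, -3.4]
finger_gap: 0.0304
grasp_force: 30.0
time: 20.58
ee_pos: [0.4912, -0.2039, 0.0486]
tcp_rot: [1.0, -0.009, -0.0, -0.0]
force: [0.1, 0.3, -3.2]
finger_gap: 0.0309
grasp_force: 30.0
```

```bash
python3 -m handwheel '[{"xyz":[0,0,-0.0007],"roll":0},{"xyz":[0,0,-0.0014],"roll":0},{"xyz":[0,0,-0.0014],"roll":0}]'| grep -v rot
python3 -m handwheel '[{"xyz":[0,0,0],"roll":0},{"xyz":[0,0,0],"roll":0},{"xyz":[0,0,0],"roll":0}]' 0.48| grep -v rot
python3 -m handwheel '[{"xyz":[0,0,0.04],"roll":0},{"xyz":[0,0,0.1],"roll":0},{"xyz":[0,0,0.18],"roll":0},{"xyz":[0,0,0.26],"roll":0},{"xyz":[0,0,0.26],"roll":0}]'| grep -v rot
python3 -m handwheel '[{"xyz":[-0.08,0.35,0],"roll":0},{"xyz":[-0.08,0.35,0],"roll":0},{"xyz":[-0.08,0.35,0],"roll":0},{"xyz":[-0.08,0.35,0],"roll":0},{"xyz":[-0.08,0.35,0],"roll":0}]' 0| grep -v rot
python3 - <<'E'
from h import *
d=grab('top','top3'); P=pts(d)
c=cv2.resize(d['image'][130:290,160:430],None,fx=2.9,fy=2.9,interpolation=2); cv2.imwrite('pics/crop3.png',c[:,:,::-1])
for n,u0,u1 in(('a',336,358),('mid',358,384),('b',385,408)):
    Q=P[188:237,u0:u1].reshape(-1,3); Q=Q[(Q[:,2]>.078)&(Q[:,2]<.11)]
    print(n,len(Q),np.median(Q[:,2]),cv2.minAreaRect(np.float32(Q[:,:2]*1000)) if len(Q) else '')
Q=P[150:192,325:425].reshape(-1,3); Q=Q[(Q[:,2]>.1)&(Q[:,0]>.55)]; print('lid',np.percentile(Q,[2,98],0).round(4))
E
```

```text
time: 20.95
ee_pos: [0.4913, -0.204, 0.0479]
force: [-0.2, 0.1, -1.7]
finger_gap: 0.0304
grasp_force: 30.0
time: 21.32
ee_pos: [0.4914, -0.204, 0.0479]
force: [0.8, -0.9, -1.0]
finger_gap: 0.042
grasp_force: 0.0
time: 21.95
ee_pos: [0.4926, -0.2048, 0.2472]
force: [0.4, -0.2, -1.3]
finger_gap: 0.0423
grasp_force: 0.0
time: 22.58
ee_pos: [0.4297, 0.0613, 0.242]
force: [0.3, -1.1, -1.4]
finger_gap: 0.0002
grasp_force: 0.0
a 506 0.09343817654620329 ((491.44952392578125, -140.68751525878906), (32.033512115478516, 100.03169250488281), 88.68035888671875)
mid 524 0.0932284085826121 ((489.3553771972656, -203.64132690429688), (32.05852127075195, 100.02249908447266), 88.93541717529297)
b 518 0.09313880357551768 ((489.4137268066406, -264.602294921875), (32.61513900756836, 98.16736602783203), 89.56940460205078)
lid [[ 0.5655 -0.3026  0.1229]
 [ 0.6114 -0.1035  0.1887]]
```

View pics/crop3.png

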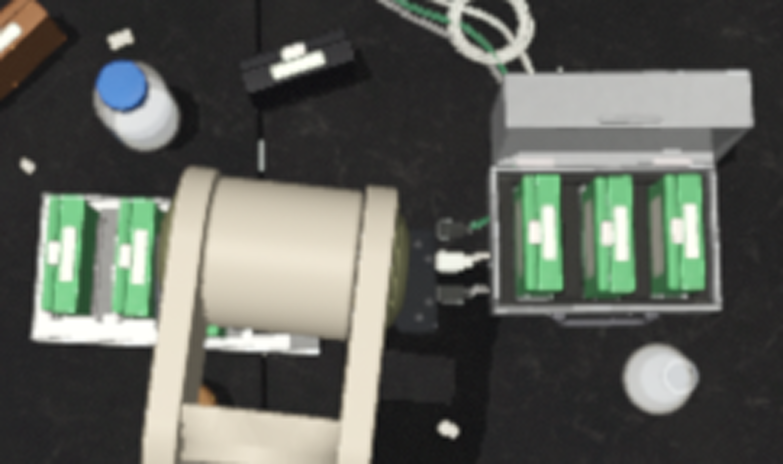

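The top crop shows all three boxes in the case level (mid one at crop (610,232), top z 0.093). The lid's top edge is at x≈0.611, z≈0.18. Next I'll push the lid from behind.

```bash
python3 -m handwheel '[{"xyz":[0,-0.01,0.08],"roll":0},{"xyz":[0.307,-0.354,0.08],"roll":0},{"xyz":[0.307,-0.354,0.08],"roll":0},{"xyz":[0.307,-0.354,0.08],"roll":0},{"xyz":[0.307,-0.354,0.08],"roll":0}]'| grep -v rot
python3 -m handwheel '[{"xyz":[0.14,-0.16,0],"roll":0},{"xyz":[0.14,-0.16,0],"roll":0},{"xyz":[0.14,-0.16,0],"roll":0},{"xyz":[0.14,-0.16,0],"roll":0}]'
```

```text
time: 23.25
ee_pos: [0.5986, -0.138, 0.3015]
force: [-0.2, -0.3, 1.3]
finger_gap: 0.0003
grasp_force: 0.0
time: 23.75
ee_pos: [0.7034, -0.2587, 0.298]
tcp_rot: [1.0, -0.01, -0.002, -0.001]
force: [0.3, -0.8, 0.2]
finger_gap: 0.0003
grasp_force: 0.0
```

```bash
python3 -m handwheel '[{"xyz":[-0.058,0.073,0],"roll":0},{"xyz":[-0.058,0.073,0],"roll":0},{"xyz":[-0.058,0.073,-0.06],"roll":0},{"xyz":[-0.058,0.073,-0.12],"roll":0},{"xyz":[-0.058,0.073,-0.185],"roll":0}]'| grep -v rot
python3 -m handwheel '[{"xyz":[0,0,0],"roll":0},{"xyz":[-0.02,0,0],"roll":0},{"xyz":[-0.04,0,0],"roll":0},{"xyz":[-0.05,0,0.003],"roll":0}]'
python3 -c "
from h import *
s=get_state();print(s['ee_pos'])
d=grab('top','top4');P=pts(d);Q=P[140:200,325:425].reshape(-1,3); Q=Q[(Q[:,2]>.1)&(Q[:,2]<.195)&(Q[:,0]>.5)&(Q[:,0]<.615)]; print('lid',np.percentile(Q,[2,98],0).round(4))"
```

```text
time: 24.38
ee_pos: [0.658, -0.1999, 0.1633]
force: [0.5, 0.2, -1.0]
finger_gap: 0.0001
grasp_force: 0.0
time: 24.88
ee_pos: [0.6215, -0.2008, 0.169]
tcp_rot: [1.0, -0.009, 0.002, 0.001]
force: [0.7, -0.3, 0.9]
finger_gap: 0.0002
grasp_force: 0.0
[ 0.62154124 -0.20078839  0.16898993]
lid [[ 0.5619 -0.3045  0.1025]
 [ 0.6118 -0.103   0.1867]]
```

```bash
python3 -m handwheel '[{"xyz":[-0.027,0,0.004],"roll":0},{"xyz":[-0.055,0,0.008],"roll":0},{"xyz":[-0.08,0,0.009],"roll":0},{"xyz":[-0.105,0,0.007],"roll":0}]'| grep -v rot
python3 -m handwheel '[{"xyz":[-0.025,0,-0.006],"roll":0},{"xyz":[-0.047,0,-0.016],"roll":0},{"xyz":[-0.047,0,-0.016],"roll":0}]'| grep -v rot
python3 -c "
from h import *
s=get_state();print(s['ee_pos'])
d=grab('top','top4');P=pts(d);Q=P[140:245,325:425].reshape(-1,3); Q=Q[(Q[:,2]>.1)&(Q[:,2]<.21)&(abs(Q[:,1]+.2)>.07)&(Q[:,0]<.62)]; print('lid',np.percentile(Q,[2,98],0).round(4))"
```

```text
time: 25.42
ee_pos: [0.543, -0.2009, 0.1729]
force: [-0.4, -0.5, 0.2]
finger_gap: 0.0003
grasp_force: 0.0
time: 25.8
ee_pos: [0.5076, -0.2008, 0.1604]
force: [0.4, 0.3, 1.2]
finger_gap: 0.0003
grasp_force: 0.0
[ 0.50759039 -0.20079586  0.16042331]
lid [[ 0.566  -0.3025  0.1043]
 [ 0.6117 -0.103   0.1874]]
```

```bash
python3 -c "
from h import *
d=dict(np.load('/tmp/top4.npz'));e=grab('scene','scene4')
a=cv2.resize(d['image'][130:270,300:440],(400,400));b=cv2.resize(e['image'][100:260,240:400],(400,400))
cv2.imwrite('pics/crop4.png',np.hstack([a,b])[:,:,::-1])"
```

```text
(no output)
```

View pics/crop4.png

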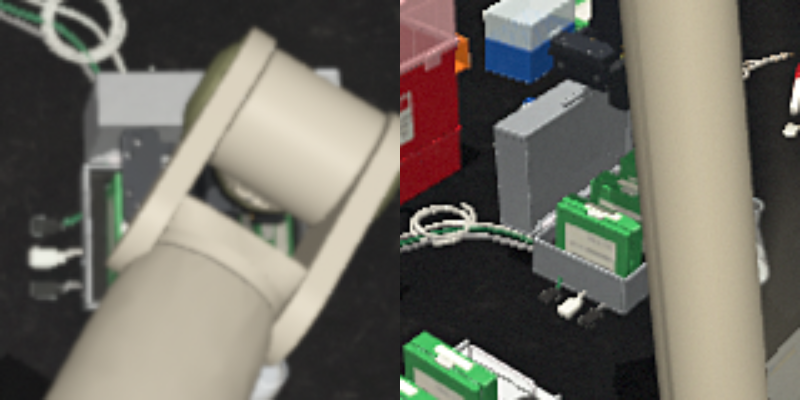

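The crops show the lid still upright (right half, (560,150)) with the gripper now in front of it, so the fingers slipped over its top edge. I'll go back round and push lower.

```bash
python3 -m handwheel '[{"xyz":[0,0,0.08],"roll":0},{"xyz":[0,0,0.16],"roll":0},{"xyz":[0.07,0,0.187],"roll":0},{"xyz":[0.14,0,0.187],"roll":0},{"xyz":[0.203,0,0.187],"roll":0}]'| grep -v rot
python3 -m handwheel '[{"xyz":[0,0,-0.06],"roll":0},{"xyz":[0,0,-0.14],"roll":0},{"xyz":[0,0,-0.205],"roll":0},{"xyz":[0,0,-0.205],"roll":0}]'| grep -v rot
python3 -c "
from h import *
d=grab('top','top5');e=grab('scene','scene5')
a=cv2.resize(d['image'][130:270,300:440],(400,400));b=cv2.resize(e['image'][100:260,240:400],(400,400))
cv2.imwrite('pics/crop5.png',np.hstack([a,b])[:,:,::-1])"
```

```text
time: 26.52
ee_pos: [0.6621, -0.2003, 0.3004]
force: [-1.0, -0.3, -0.4]
finger_gap: 0.0003
grasp_force: 0.0
time: 27.02
ee_pos: [0.6592, -0.1999, 0.1429]
force: [0.2, 0.2, 0.7]
finger_gap: 0.0004
grasp_force: 0.0
```

View pics/crop5.png

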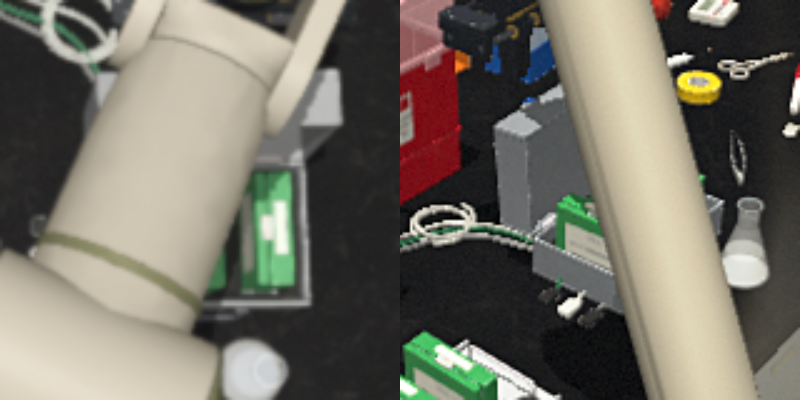

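The gripper body is now behind the lid, at right-crop (480,30). I'll push slowly and watch the force.

```bash
python3 -m handwheel '[{"xyz":[-0.03,0,0],"roll":0},{"xyz":[-0.05,0,0],"roll":0},{"xyz":[-0.06,0,0],"roll":0},{"xyz":[-0.06,0,0],"roll":0}]'| grep -v rot
python3 -m handwheel '[{"xyz":[-0.01,0,0],"roll":0},{"xyz":[-0.02,0,0],"roll":0}]'| grep -v rot
python3 -c "
from h import *
s=get_state();print(s['ee_pos'])
d=grab('top','top6');P=pts(d);Q=P[140:245,325:425].reshape(-1,3); Q=Q[(Q[:,2]>.12)&(Q[:,2]<.21)&(Q[:,0]<.62)]; Q=Q[(Q[:,1]<-.27)]; print('lid',len(Q),np.percentile(Q,[2,98],0).round(4))"
```

```text
time: 27.62
ee_pos: [0.6156, -0.2011, 0.1478]
force: [0.2, -0.4, -0.3]
finger_gap: 0.0003
grasp_force: 0.0
time: 27.88
ee_pos: [0.5997, -0.2007, 0.146]
force: [-0.1, -0.6, 0.0]
finger_gap: 0.0005
grasp_force: 0.0
[ 0.59973814 -0.20068475  0.14596389]
lid 10 [[ 0.5629 -0.3052  0.1603]
 [ 0.5725 -0.3012  0.1857]]
```

```bash
python3 -m handwheel '[{"xyz":[-0.01,0,0],"roll":0},{"xyz":[-0.02,0,0],"roll":0},{"xyz":[-0.02,0,0],"roll":0}]'| grep -v rot
python3 -c "
from h import *
from scipy.spatial.transform import Rotation as R
s=get_state();print(s['ee_pos'],s['q'])
d=grab('top','top7');e=grab('scene','scene7')
K,Rr,t=e['mtx'],e['R'],e['t']
for X in (s['ee_pos'],s['ee_pos']+[0,0,.064],[.613,-.1027,.18],[.613,-.2027,.18],[.556,-.1027,.052]):
    c=Rr@np.array(X)+t; c=K@c/c[2]; print(X,c[:2].round(1),'crop',(400+(c[0]-240)*2.5).round(),((c[1]-100)*2.5).round())
a=cv2.resize(d['image'][130:270,300:440],(400,400));b=cv2.resize(e['image'][100:260,240:400],(400,400))
cv2.imwrite('pics/crop7.png',np.hstack([a,b])[:,:,::-1])"
```

```text
time: 28.3
ee_pos: [0.5845, -0.2007, 0.1462]
force: [0.2, -0.6, -0.7]
finger_gap: 0.0006
grasp_force: 0.0
[ 0.58453161 -0.20073224  0.14621246] [-5.22080400e-01  5.39359322e-01  1.18505844e+00  1.89712857e-05
  1.41714277e+00  1.06686599e+00]
[ 0.58453161 -0.20073224  0.14621246] [305.4 149.4] crop 564.0 124.0
[ 0.58453161 -0.20073224  0.21021246] [305.9 129.8] crop 565.0 74.0
[0.613, -0.1027, 0.18] [276.4 150. ] crop 491.0 125.0
[0.613, -0.2027, 0.18] [298.1 135.9] crop 545.0 90.0
[0.556, -0.1027, 0.052] [292.6 194.9] crop 531.0 237.0
```

View pics/crop7.png

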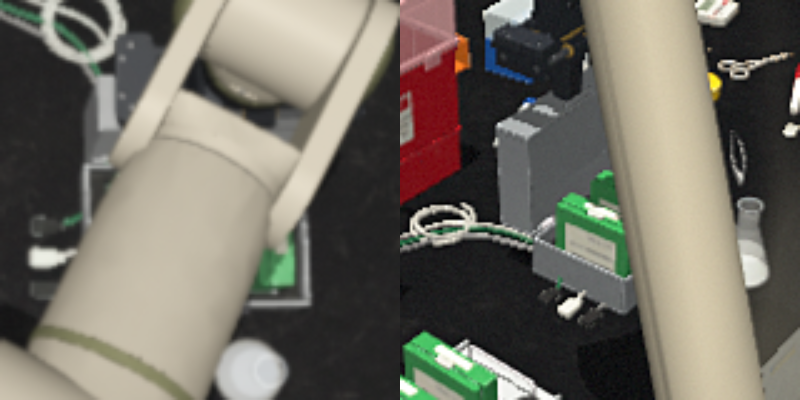

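Run:
```python
from h import *
for f in('scene2','scene5','scene7'):
    d=dict(np.load(f'/tmp/{f}.npz'));P=pts(d)
    m=(abs(P[...,1]+.103)<.006)&(P[...,0]>.45)&(P[...,0]<.7)&(P[...,2]>.06)&(P[...,2]<.25)
    m[:,:270]=0
    Q=P[m]; print(f,len(Q),np.percentile(Q,[1,50,99],0).round(3).tolist(),cv2.minAreaRect(np.float32(Q[:,[0,2]]*1000)))
for f in('top3','top7'):
    d=dict(np.load(f'/tmp/{f}.npz'));P=pts(d)
    m=(P[...,1]<-.11)&(P[...,1]>-.30)&(P[...,0]>.5)&(P[...,0]<.63)&(P[...,2]>.1)&(P[...,2]<.25)
    v,u=np.nonzero(m); Q=P[m]
    for y in (-.12,-.13,-.29):
        k=abs(Q[:,1]-y)<.006; print(f,y,[tuple(q.round(3)) for q in Q[k][::3,[0,2]]][:14])
```

```text
scene2 464 [[0.562, -0.109, 0.061], [0.586, -0.105, 0.125], [0.611, -0.101, 0.183]] ((586.6490478515625, 121.4067611694336), (125.00342559814453, 50.30734634399414), 86.79278564453125)
scene5 467 [[0.562, -0.109, 0.061], [0.586, -0.105, 0.125], [0.612, -0.1, 0.183]] ((587.58642578125, 122.04303741455078), (124.40263366699219, 52.372615814208984), 87.71505737304688)
scene7 470 [[0.559, -0.109, 0.062], [0.584, -0.105, 0.125], [0.61, -0.1, 0.183]] ((584.4971313476562, 122.50333404541016), (124.95834350585938, 49.91653060913086), 87.31208801269531)
top3 -0.12 [(np.float64(0.613), np.float64(0.175)), (np.float64(0.612), np.float64(0.181)), (np.float64(0.609), np.float64(0.181)), (np.float64(0.61), np.float64(0.177)), (np.float64(0.607), np.float64(0.18)), (np.float64(0.606), np.float64(0.181)), (np.float64(0.603), np.float64(0.186)), (np.float64(0.601), np.float64(0.184)), (np.float64(0.601), np.float64(0.186)), (np.float64(0.598), np.float64(0.185)), (np.float64(0.599), np.float64(0.183)), (np.float64(0.596), np.float64(0.185)), (np.float64(0.594), np.float64(0.183)), (np.float64(0.594),
[... 970 characters left out ...]
98), np.float64(0.18)), (np.float64(0.598), np.float64(0.181)), (np.float64(0.596), np.float64(0.179)), (np.float64(0.596), np.float64(0.178)), (np.float64(0.593), np.float64(0.179))]
top7 -0.12 [(np.float64(0.609), np.float64(0.18)), (np.float64(0.603), np.float64(0.185)), (np.float64(0.596), np.float64(0.184)), (np.float64(0.592), np.float64(0.182)), (np.float64(0.587), np.float64(0.181)), (np.float64(0.584), np.float64(0.184)), (np.float64(0.58), np.float64(0.182)), (np.float64(0.577), np.float64(0.184)), (np.float64(0.573), np.float64(0.182)), (np.float64(0.57), np.float64(0.184)), (np.float64(0.565), np.float64(0.184)), (np.float64(0.565), np.float64(0.185))]
top7 -0.13 []
top7 -0.29 []
```

Run:
```python
from h import *
d=dict(np.load('/tmp/scene7.npz'));P=pts(d);im=d['image'].astype(int)
m=np.zeros(P.shape[:2],bool); m[100:142,272:320]=1
m&=(im.max(-1)<90)&(P[...,2]>.14)&(P[...,0]>.4)&(P[...,0]<.75)&(P[...,1]<-.05)&(P[...,1]>-.35)
Q=P[m]; print(len(Q),np.percentile(Q,[1,10,50,90,99],0).round(3))
for z in np.arange(.15,.32,.015):
    k=abs(Q[:,2]-z)<.0075
    if k.sum()>3: print(z.round(3),k.sum(),np.percentile(Q[k],[5,95],0)[:,:2].round(3).tolist())
d=dict(np.load('/tmp/scene2.npz'));P=pts(d)
m=(d['image'].astype(int).max(-1)<90)&(P[...,2]>.15)&(P[...,0]>.4)&(P[...,0]<.75)&(P[...,1]<-.05)&(P[...,1]>-.35);Q=P[m]
for z in np.arange(.15,.32,.015):
    k=abs(Q[:,2]-z)<.0075
    if k.sum()>3: print('s2',z.round(3),k.sum(),np.percentile(Q[k],[5,95],0)[:,:2].round(3).tolist())
```

```text
1062 [[ 0.549 -0.253  0.18 ]
 [ 0.555 -0.199  0.196]
 [ 0.574 -0.16   0.274]
 [ 0.601 -0.111  0.301]
 [ 0.615 -0.106  0.317]]
0.18 68 [[0.566, -0.26], [0.606, -0.175]]
0.195 57 [[0.569, -0.217], [0.59, -0.186]]
0.21 55 [[0.572, -0.214], [0.591, -0.182]]
0.225 61 [[0.572, -0.216], [0.591, -0.182]]
0.24 16 [[0.571, -0.188], [0.589, -0.165]]
0.255 134 [[0.55, -0.182], [0.614, -0.113]]
0.27 173 [[0.549, -0.193], [0.61, -0.109]]
0.285 289 [[0.551, -0.178], [0.611, -0.107]]
0.3 146 [[0.56, -0.192], [0.601, -0.111]]
0.315 60 [[0.563, -0.18], [0.595, -0.158]]
s2 0.18 17 [[0.563, -0.229], [0.614, -0.102]]
s2 0.21 22 [[0.481, -0.192], [0.526, -0.174]]
s2 0.225 46 [[0.479, -0.2], [0.53, -0.17]]
s2 0.24 38 [[0.48, -0.181], [0.497, -0.168]]
s2 0.255 19 [[0.479, -0.178], [0.487, -0.168]]
s2 0.27 12 [[0.468, -0.173], [0.496, -0.117]]
s2 0.285 128 [[0.458, -0.139], [0.522, -0.114]]
s2 0.3 107 [[0.457, -0.146], [0.521, -0.107]]
s2 0.315 312 [[0.457, -0.16], [0.518, -0.107]]
```

The depth points put the finger tips about 37 mm above the reported TCP: the body starts 101 mm above it rather than 64 mm. So the fingers passed over the lid's top edge. I'll redo the push with z lowered by that amount.

```bash
python3 -m handwheel '[{"xyz":[0,0,0.03],"roll":0},{"xyz":[0.06,0,0.05],"roll":0},{"xyz":[0.1,0,0.05],"roll":0},{"xyz":[0.1,0,0],"roll":0},{"xyz":[0.1,0,-0.04],"roll":0}]'| grep -v rot
python3 -m handwheel '[{"xyz":[-0.02,0,0],"roll":0},{"xyz":[-0.04,0,0],"roll":0},{"xyz":[-0.055,0,0],"roll":0},{"xyz":[-0.07,0,0],"roll":0},{"xyz":[-0.085,0,0.003],"roll":0}]'| grep -v rot
cat > lid.py <<'E'
from h import *
s=get_state();print(s['ee_pos'],s['force'].round(1))
d=grab('scene','lid');P=pts(d)
m=(abs(P[...,1]+.103)<.006)&(P[...,0]>.4)&(P[...,0]<.7)&(P[...,2]>.06)&(P[...,2]<.25);m[:,:270]=0
Q=P[m];print(len(Q),np.percentile(Q,[1,99],0).round(3).tolist(),cv2.minAreaRect(np.float32(Q[:,[0,2]]*1000)))
E
python3 lid.py
```

```text
time: 29.02
ee_pos: [0.66, -0.2004, 0.1142]
force: [0.9, 0.2, -0.5]
finger_gap: 0.0005
grasp_force: 0.0
time: 29.65
ee_pos: [0.5962, -0.2008, 0.1188]
force: [2.6, 0.2, 3.3]
finger_gap: 0.0004
grasp_force: 1.9
[ 0.59618173 -0.20083548  0.11882597] [2.6 0.2 3.3]
505 [[0.537, -0.109, 0.062], [0.6, -0.1, 0.19]] ((566.85400390625, 153.69564819335938), (64.97467803955078, 188.38243103027344), 1.8309427499771118)
```

```bash
python3 -m handwheel '[{"xyz":[-0.019,0,0.013],"roll":0},{"xyz":[-0.042,0,0.014],"roll":0},{"xyz":[-0.064,0,0.013],"roll":0},{"xyz":[-0.086,0,0.008],"roll":0},{"xyz":[-0.108,0,0],"roll":0}]'| grep -v rot
python3 lid.py
```

```text
time: 30.32
ee_pos: [0.514, -0.2005, 0.1185]
force: [2.4, -0.6, -0.1]
finger_gap: 0.0005
grasp_force: 0.5
[ 0.51402635 -0.20054205  0.11850862] [ 2.4 -0.6 -0.1]
557 [[0.463, -0.109, 0.064], [0.578, -0.099, 0.249]] ((506.6689453125, 149.09689331054688), (100.89945983886719, 204.16700744628906), 20.291109085083008)
```

```bash
python3 -m handwheel '[{"xyz":[-0.018,0,-0.012],"roll":0},{"xyz":[-0.036,0,-0.026],"roll":0},{"xyz":[-0.047,0,-0.038],"roll":0},{"xyz":[-0.057,0,-0.05],"roll":0},{"xyz":[-0.065,0,-0.061],"roll":0}]'| grep -v rot
python3 -m handwheel '[{"xyz":[-0.005,0,-0.006],"roll":0},{"xyz":[-0.006,0,-0.01],"roll":0}]'| grep -v rot
python3 lid.py
python3 -m handwheel '[{"xyz":[0,0,-0.003],"roll":0},{"xyz":[0,0,-0.005],"roll":0}]'| grep -v rot
python3 lid.py
```

```text
time: 31.0
ee_pos: [0.4662, -0.2007, 0.072]
force: [-0.3, -0.3, 0.6]
finger_gap: 0.0003
grasp_force: 0.3
time: 31.25
ee_pos: [0.4618, -0.2007, 0.0648]
force: [-0.6, 0.6, 1.0]
finger_gap: 0.0001
grasp_force: 0.3
[ 0.4617884  -0.20073379  0.06475347] [-0.6  0.6  1. ]
594 [[0.428, -0.109, 0.061], [0.559, -0.099, 0.21]] ((495.506591796875, 134.431640625), (153.5081329345703, 138.86871337890625), 87.16397094726562)
time: 31.55
ee_pos: [0.4621, -0.2007, 0.0612]
force: [-1.2, -0.1, 0.7]
finger_gap: 0.0007
grasp_force: 0.3
[ 0.46210999 -0.20074798  0.06124635] [-1.2 -0.1  0.7]
567 [[0.426, -0.109, 0.061], [0.556, -0.099, 0.206]] ((491.236328125, 135.1564178466797), (149.76043701171875, 132.1466827392578), 89.73786163330078)
```

Continue pressing gently until the force rises, then back off and check.

```bash
python3 -m handwheel '[{"xyz":[0,0,-0.002],"roll":0},{"xyz":[0,0,-0.002],"roll":0}]'| grep -v rot
python3 -m handwheel '[{"xyz":[0,0,-0.002],"roll":0},{"xyz":[0,0,-0.002],"roll":0}]'| grep -v rot
python3 -m handwheel '[{"xyz":[0,0,-0.002],"roll":0},{"xyz":[0,0,-0.002],"roll":0}]'| grep force
python3 -m handwheel '[{"xyz":[0,0,-0.002],"roll":0},{"xyz":[0,0,-0.002],"roll":0}]'| grep force
```

```text
time: 31.85
ee_pos: [0.4621, -0.2008, 0.0602]
force: [-1.9, 0.7, 4.9]
finger_gap: 0.0008
grasp_force: 2.5
time: 32.1
ee_pos: [0.4622, -0.2008, 0.0601]
force: [-5.7, 2.9, 19.6]
finger_gap: 0.0006
grasp_force: 9.9
force: [-9.7, 4.6, 34.7]
grasp_force: 17.2
force: [-14.6, 8.3, 49.7]
grasp_force: 24.6
```

The lid has reached a hard stop, with the tip at the 0.097–0.099 m shut height. Retreat and check.

```bash
python3 -m handwheel '[{"xyz":[0,0,0.02],"roll":0},{"xyz":[0,0,0.08],"roll":0},{"xyz":[0,0,0.16],"roll":0},{"xyz":[0,0,0.24],"roll":0},{"xyz":[0,0,0.24],"roll":0}]'| grep -v rot
python3 -m handwheel '[{"xyz":[-0.12,-0.36,0],"roll":0},{"xyz":[-0.12,-0.36,0],"roll":0},{"xyz":[-0.12,-0.36,0],"roll":0},{"xyz":[-0.12,-0.36,0],"roll":0},{"xyz":[-0.12,-0.36,0],"roll":0}]'| grep -v rot
python3 - <<'E'
from h import *
d=grab('top','topF');P=pts(d);grab('scene','sceneF')
Q=P[150:245,325:420].reshape(-1,3);Q=Q[(Q[:,2]>.06)&(Q[:,2]<.2)]
for a,b in((.43,.45),(.48,.5),(.54,.56)):
    k=(Q[:,0]>a)&(Q[:,0]<b)&(abs(Q[:,1]+.203)<.09); print(a,k.sum(),np.percentile(Q[k,2],[5,50,95]).round(4))
for n,u0,u1 in(('b1',172,194),('b2',197,218),('b3',222,242)):
    q=P[192:250,u0:u1].reshape(-1,3);q=q[(q[:,2]>.078)&(q[:,2]<.1)];print(n,len(q),np.median(q[:,2]),cv2.minAreaRect(np.float32(q[:,:2]*1000)))
e=cv2.imread('pics/sceneF.png');t=cv2.imread('pics/topF.png')
cv2.imwrite('pics/cropF.png',np.hstack([cv2.resize(t[120:300,150:430],(450,290)),cv2.resize(e[100:330,200:420],(303,290)) ]))
E
```

```text
time: 33.22
ee_pos: [0.4634, -0.2016, 0.2394]
force: [0.9, 0.9, -0.4]
finger_gap: 0.0003
grasp_force: 0.0
time: 33.85
ee_pos: [0.3704, -0.473, 0.2332]
force: [0.8, 0.4, 0.1]
finger_gap: 0.0004
grasp_force: 0.0
0.43 575 [0.0952 0.0995 0.1034]
0.48 561 [0.0951 0.0999 0.1037]
0.54 472 [0.0946 0.0991 0.1033]
b1 524 0.09375518371569197 ((483.52069091796875, 277.0480651855469), (32.332862854003906, 100.28929138183594), 86.20293426513672)
b2 503 0.09375336076299921 ((479.24609375, 215.31207275390625), (31.795162200927734, 99.41450500488281), 86.19066619873047)
b3 505 0.09386159183095914 ((460.496826171875, 154.61538696289062), (31.984161376953125, 99.52080535888672), 86.53981018066406)
```

View pics/cropF.png

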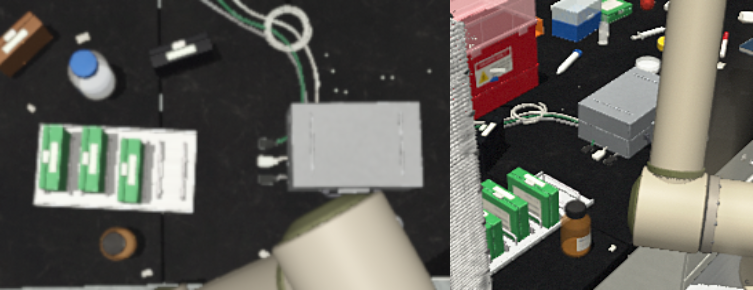

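The case is shut flat at crop (355,145), with its top level at 0.099 m. The three other boxes stand in the rack at (52,160), (92,160) and (130,170), and both bottles are standing.

```bash
python3 -c "
from cell import *
print(job_done())"
```

```text
the job is handed in; nothing more can be done
None
```

The full box (about 4.2 N when lifted, at the y ≈ 0.09 end of the rack) now stands in the case's middle bay with the lid shut flat, the other three boxes are still in the rack and both bottles are standing; the arm hid the flask in the last picture, so I could not recheck it.

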